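# Shift the probe holder one hole along its rail

### The arm

A 6-joint arm with a two-finger parallel gripper is mounted at the origin on the work surface. World frame = base frame: x ahead of the robot, y to its left, z up, the work surface at z = 0. Lengths are in m, angles in rad, forces in N, time in s.
With the tool pointing down it reaches from about 0.225 to 0.875 m from the base axis. Payload 3.4 kg.
Tool frame: the origin (TCP) lies midway between the tips of the shut fingers; the grasp point (between the pads) lies 19 mm behind it; z points along the fingers, y is the line along which they close (so a half turn about z gives the same grasp; the last joint's range is limited). The gripper opens to 85 mm and grips with 20 to 120 N. Pads are 22 mm wide; open, the fingers measure 114 mm over their backs; the gripper's body (76 mm by 85 mm) begins 54 mm behind the grasp point. The pads swing forward as they close: fully open they stand 13 mm farther back than shut.
Start: joints at [1.025, 0.276, 1.505, -0, 1.361, -0.121], TCP at [0.237, 0.524, 0.231] pointing down, gripper open.
Joint ranges: [-2.89, 2.89], [-0.75, 2.08], [0.22, 2.7], [-1.18, 4.32], [0.11, 2.71], [-2.7, 2.7]. Speed limits (rad/s): [2.57, 2.57, 3.14, 3.14, 3.14, 3.14].

### API

Orientations are given as a unit quaternion [w, x, y, z].
In Python, from rig import * gives the robot as it stands.
- The arm moves only by the tool apply_moves, never from a script. Its argument "steps" is one flat list of numbers, 4 for each row, row after row: the shift along the world's x, y, z in cm, then the turn about the world's z in degrees. A call has 1 to 8 rows; each row is the pose to reach, as a shift and turn from the pose commanded when the call began; what a row does not reach only later rows make up. A row lasts 1/12 s, in which the tool goes at most 41.7 mm and 7.16 degrees, less where a joint would pass 70% of its speed; a pose out of reach is approached as far as the arm can. A call with a gripper value outside its range is refused whole. "jaw" is the closure in counts, from 0 (fully open) to 255 (shut), set as the call begins (left out, the last holds). The fingers move at their own pace and stop on an object; "newtons" is the grip in N (left out, the last holds). Time passes only in rows, so rows that repeat a pose let the fingers close. It gives the time, the measured TCP pose, the force, the opening and the grip force at its end, in the units of the state.
- get_state(): the state, without advancing time (a new reading comes with each control period).
- get_image(name): name is "scene" or "top" or "wrist"; returns the picture (400x640x3 uint8, red, green, blue); there is no depth.
- calibration(name): a dict with "fx", "fy", "cx", "cy" (pixels), "xyz" and "rotation" of the camera in the world. Camera axes: x right, y up, looking along -z (the intrinsics and any distortion apply to the point x, -y, -z); pixel columns grow to the right and rows downward; lengths in m; the calibration is good to about 2 mm. A picture is of the moment at which its call begins: read the wrist's pose just before it. calibration takes no time and is no camera call; for the wrist camera it gives the pose at the moment of the call.
- sign_off(): hands the job in; it is judged then, once.
The state is a dict: "clock": time; "qpos": joint angles; "qd": joint speeds; "effort": joint torques, N m; "position": TCP position; "ee_rot": TCP orientation; "contact_force": force on the tool from outside, world axes, zero at the start; "moment": the same for the moment, N m; "width": finger opening in m; "gripper_force": force on a finger pad.
Only numpy, scipy, OpenCV 4.12 (cv2) and the standard library are available. Lean on these libraries where they do the work, as an engineer would, in place of code of your own. Each camera call takes 0.05 s, during which the arm holds its last target. There are 200 camera calls.

### The job

The blue probe holder is pinned to its bench rail by a spring plunger: pull the red knob up until the pin is clear, slide the holder to the very next hole on the side where the white breadboard lies (not past it, not the other way), and let the pin go fully home in that hole. Finish while still holding the red knob, gripped between the fingers with the pin fully home. Do not disturb the two circuit boards or the other things on the bench.

Things in the scene. Friction and masses are not known exactly. Their poses are not given: they have to be found in the camera images.
- rail: Aluminium indexing rail, fixed to the bench, 300 mm long (along its y), 36 mm wide, top 60 mm above the bench; a black steel foot (80 x 30 mm, 30 mm high) under each end. Five square 14 mm holes in its top, 50 mm apart along its y, at y = -100, -50, 0, +50, +100 mm. Origin: on the bench under the middle hole; z up. Its place and yaw vary.
- holder (a joint): Position (m) of the blue probe holder along the rail's +y: 0 = over the middle hole, where it starts pinned; the holes lie at -0.10, -0.05, 0, 0.05, 0.10, and the pin has about 2 mm of play in them either way. The holder's block is 46 x 44 mm, its top 69 mm above the bench, with a brass bush to 80 mm. With the pin clear it slides with 1 to 3 N.
- probe_tip (a point): Steel tip of the black probe carried by the holder, 24 mm above the bench, 92 mm to the rail's +x from the knob's axis, on an arm 14 mm wide; the probe leans away from the rail and its top end is 143 mm above the bench, 131 mm from the axis. Moves with the holder.
- plunger (a joint): Lift (m) of the spring plunger that carries the pin, along world +z: 0 = pin fully home in a hole, 0.012 = pin just clear of the rail's top, 0.017 = upper stop. A spring pushes it down with about 4 N at 0 rising to 8 N at the stop. Over solid rail the pin rests at about 0.012.
- knob: Red round plunger knob, 28 mm diameter, 26 mm high, axis vertical, on a 10 mm steel stem above the holder's block. Origin: centre of its underside, 100 mm above the bench with the pin home (20 mm above the brass bush). It moves with the holder and rises with the plunger; in the rail's frame it lies at x = 0, y = joint holder.
- knob_middle (a point): Centre of the red knob, 13 mm above its underside (113 mm above the bench with the pin home).
- breadboard: White breadboard, 83 x 55 x 9 mm, loose on the bench on the rail's +x side, either to the rail's +y or its -y (centre about 55 mm from the rail's middle along y): the holder goes one hole to this side. The probe passes above it. Origin: centre of its underside.
- controller: Dark blue controller circuit board with black strips, 69 x 53 mm, 18 mm high at its connectors, loose on the bench on the opposite side from the breadboard. Origin: centre of its underside.
- multimeter: Yellow multimeter lying flat, 75 x 150 x 36 mm, to the right. Bystander.
- screwdriver: Orange-handled screwdriver, 170 mm, lying beyond the rail. Bystander.
- solder_spool: Blue spool of solder, 56 mm diameter, 44 mm high, to the right. Bystander.
- mug: Blue mug, 80 mm diameter, 90 mm high, to the left. Bystander.
- parts_tray: Green divided parts tray, 120 x 90 x 35 mm, to the left. Bystander.
There are look-alikes about, which are no part of the job. What is meant by the breadboard is not brown, turquoise or yellow, and is the larger of those in its own colour.

How it is judged:
On the way, in this order (a step that is already met when the one before it is completed fails the run):
1. the plunger is pulled up until the pin is clear, with the holder still at its first hole (value of joint plunger above 0.0105 m and value of joint holder between -0.015 and 0.015 m).
2. the holder is slid over to the next hole on the breadboard's side (((y of breadboard in the frame of rail above 0 m and value of joint holder between 0.042 and 0.058 m) or (y of breadboard in the frame of rail below 0 m and value of joint holder between -0.058 and -0.042 m))).
At the end, for the whole second after the job is handed in: Holder within 4 mm of the next hole on the breadboard's side (joint 0.05 or -0.05), pin home (plunger below 2.5 mm), fingers still gripping the red knob (over 3 N, grasp point within 30 mm of its centre); boards moved under 10 mm, other bystanders under 20 mm (((y of breadboard in the frame of rail above 0 m and value of joint holder between 0.046 and 0.054 m) or (y of breadboard in the frame of rail below 0 m and value of joint holder between -0.054 and -0.046 m)) and value of joint plunger below 0.0025 m and contact force between the fingers and knob above 3 N and distance between the grasp point and knob_middle below 0.03 m and distance of each of breadboard, controller from where it was at the start of the episode below 0.01 m and distance of each of multimeter, screwdriver, solder_spool, mug, parts_tray from where it was at the start of the episode below 0.02 m); the arm keeps its last pose, push and grip.
It fails at once if the holder is slid past the next hole (value of joint holder above 0.07 m or value of joint holder below -0.07 m).
It fails at once if the holder is slid the wrong way, away from the breadboard ((y of breadboard in the frame of rail above 0 m and value of joint holder below -0.02 m) or (y of breadboard in the frame of rail below 0 m and value of joint holder above 0.02 m)).
It fails at once if a circuit board is disturbed (distance of any of breadboard, controller from where it was at the start of the episode above 0.01 m).
It fails at once if another thing on the bench is disturbed (distance of any of multimeter, screwdriver, solder_spool, mug, parts_tray from where it was at the start of the episode above 0.02 m).
It also fails if it takes over 32 s, if anything falls off the work surface, if the arm or the gripper's body presses on something with over 40 N, if the wrist force passes 120 N, or if a joint passes its speed limit or range.

## Working session

There is one attempt and no reset: what is moved stays moved. The work goes in short steps, Python scripts to look and compute and a tool call to move; the robot and the scene stay as the last step left them, time stands still between calls to the robot, and variables do not carry over. Pictures are saved under pics/ and viewed, at most 10 in all, crops included, and the job is handed in when it is done.

Besides the shell and the picture viewer there is one more tool, called as a command line: name --argument value ..., lists and objects as JSON in quotes. apply_moves: Moves the arm, as the interface text tells. Its arguments: {"type":"object","properties":{"steps":{"type":"array","items":{"type":"number"}},"jaw":{"type":"number"},"newtons":{"type":"number"}},"required":["steps"]}

```bash
mkdir -p pics; python3 - <<'E'
from rig import *
import cv2
s=get_state();print(s)
for n in("top","scene"):
    cv2.imwrite(f"pics/{n}0.png",get_image(n)[:,:,::-1]);print(n,calibration(n))
E
```

```text
{'clock': 0.0, 'qpos': array([ 1.02499645e+00,  2.76607854e-01,  1.50614945e+00,  6.85447307e-06,
        1.36070123e+00, -1.21001295e-01]), 'qd': array([-0.00135625,  0.00029912,  0.00045775, -0.00185792,  0.0002363 ,
       -0.00075315]), 'effort': array([ 5.64604397e-04, -4.16771686e+01, -2.45799476e+01, -2.40059071e-04,
        1.10100769e-02, -2.98179444e-06]), 'position': array([0.23670201, 0.52343203, 0.23042588]), 'ee_rot': array([-3.08478986e-04,  2.10806489e-01,  9.77527367e-01, -8.80470902e-04]), 'contact_force': array([ 0.44311567, -0.34097857,  0.60119811]), 'moment': array([-0.0333677 , -0.01449235,  0.04517228]), 'gripper_force': 0.0, 'width': 0.08562414079112882}
top {'fx': 470.5554266799045, 'fy': 470.5554266799045, 'cx': 329.25168194491687, 'cy': 189.46229147807293, 'xyz': array([ 0.39814415, -0.01450799,  1.41209863]), 'rotation': array([ 0.70721721,  0.06186114, -0.05612042, -0.70204523])}
scene {'fx': 448.4830639033684, 'fy': 448.4830639033684, 'cx': 317.22210340842224, 'cy': 197.29595281366045, 'xyz': array([ 1.1829301 , -0.34018664,  1.03223394]), 'rotation': array([0.82843387, 0.27252065, 0.15221413, 0.46503836])}
```

View pics/top0.png

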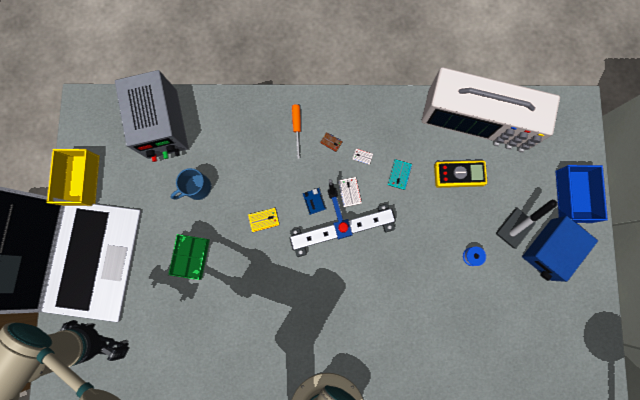

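View pics/scene0.png

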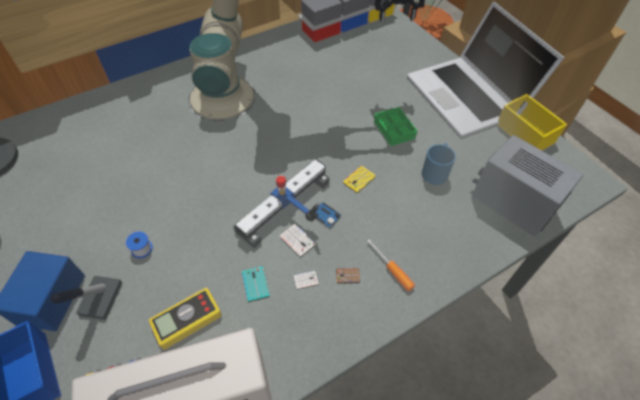

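The top view shows the rail centred near (343,228) with the red knob on it. The larger white breadboard is at (349,191), to the right of the probe arm, which is rail −y. The controller is at (314,200) on the other side. The scene view agrees. Next I'll measure the knob and the rail axis.

```bash
cat > h.py <<'E'
from rig import *
import cv2, numpy as np
from scipy.spatial.transform import Rotation as R
def ray(c,u,v):
    w,x,y,z=c["rotation"]
    return R.from_quat([x,y,z,w]).apply([(u-c["cx"])/c["fx"],-(v-c["cy"])/c["fy"],-1])
def onz(c,u,v,z):
    d=ray(c,u,v);return c["xyz"]+d*(z-c["xyz"][2])/d[2]
def red(im,box):
    h=cv2.cvtColor(im,cv2.COLOR_RGB2HSV);m=((h[...,0]<7)|(h[...,0]>173))&(h[...,1]>150)&(h[...,2]>70)
    k=np.zeros(m.shape,bool);a,b,c,d=box;k[b:d,a:c]=1
    return m&k
def cross(c1,p1,c2,p2):
    d1,d2=ray(c1,*p1),ray(c2,*p2)
    t=np.linalg.lstsq(np.c_[d1,-d2],c2["xyz"]-c1["xyz"],rcond=None)[0]
    a,b=c1["xyz"]+t[0]*d1,c2["xyz"]+t[1]*d2
    return (a+b)/2,np.linalg.norm(a-b)
E
python3 - <<'E'
from h import *
T,S=[cv2.imread(f"pics/{n}0.png")[:,:,::-1].copy() for n in("top","scene")]
ct,cs=calibration("top"),calibration("scene")
pt=np.argwhere(red(T,(325,210,360,245)))[:,::-1].mean(0);ps=np.argwhere(red(S,(268,170,295,195)))[:,::-1]
print(pt,ps.mean(0),len(ps),"knob",cross(ct,pt,cs,ps.mean(0)),onz(ct,*pt,.12))
h=cv2.cvtColor(T,cv2.COLOR_RGB2HSV)
w=((h[...,1]<40)&(h[...,2]>170)).astype(np.uint8)
n,l,st,ce=cv2.connectedComponentsWithStats(w)
for i in range(1,n):
    if st[i,4]>30 and 280<ce[i][0]<405 and 140<ce[i][1]<260: print(st[i],ce[i],onz(ct,*ce[i],.06))
m=np.zeros_like(w);m[200:255,285:400]=w[200:255,285:400]
n,l,st,ce=cv2.connectedComponentsWithStats(m)
k=np.isin(l,[i for i in range(1,n) if st[i,4]>150])
r=cv2.minAreaRect(np.argwhere(k)[:,::-1].astype(np.float32));b=cv2.boxPoints(r)
P=np.array([onz(ct,*p,.06) for p in b]);print(r,P,P.mean(0),np.linalg.norm(np.diff(P,axis=0),axis=1))
e=P-P.mean(0);u=np.linalg.svd(e[:,:2])[2][0];u*=np.sign(u[1]);print("rail y dir",u,np.degrees(np.arctan2(u[1],u[0])))
E
```

```text
[342.92857143 226.82857143] [280.5 180. ] 44 knob (array([ 0.51222697, -0.04138772,  0.11949934]), np.float64(0.0002928764033553705)) [ 0.51212552 -0.04151204  0.12      ]
[296 132   3  27  34] [297.29411765 145.79411765] [0.7566246  0.09312453 0.06      ]
[353 149  20  16 172] [362.59883721 156.33139535] [ 0.72578153 -0.10007966  0.06      ]
[340 177  22  30 412] [349.65291262 192.24029126] [ 0.61829346 -0.06201539  0.06      ]
[350 209  44  24 507] [371.7790927  220.45364892] [ 0.53639917 -0.12578297  0.06      ]
[291 225  46  24 543] [313.12707182 236.83793738] [0.48808524 0.04254107 0.06      ]
((341.8569030761719, 228.7198486328125), (12.956052780151367, 104.51216125488281), 74.24882507324219) [[ 0.48806448  0.10943923  0.06      ]
 [ 0.57203995 -0.17981884  0.06      ]
 [ 0.53594683 -0.18944114  0.06      ]
 [ 0.45264587  0.09861502  0.06      ]] [ 0.51217428 -0.04030143  0.06      ] [0.30120111 0.03735374 0.29985897]
rail y dir [-0.27835636  0.96047787] 106.16213181139295
```

apply_moves --steps '[1.7,-3.5,0,2.5,3.4,-7,0,5,5.1,-10.5,0,7.5,6.8,-14,0,10,8.5,-17.5,0,12.5,10.2,-21,0,15,11.9,-24.5,0,17.5,13.6,-28,0,20]' --jaw 0 --newtons 60

```text
clock: 0.77
position: [0.373, 0.2421, 0.2311]
ee_rot: [-0.0, 0.037, 0.999, -0.0]
contact_force: [1.0, -0.5, 0.4]
width: 0.0854
gripper_force: 0.0
```

apply_moves --steps '[1.7,-3.5,0,2.5,3.4,-7,0,5,5.1,-10.5,0,7.5,6.8,-14,0,10,8.5,-17.5,0,12.5,10.2,-21,0,15,12.5,-25,0,18,13.9,-28.4,0,20.5]'

```text
clock: 1.43
position: [0.5128, -0.0419, 0.2311]
ee_rot: [0.0, -0.142, 0.99, 0.0]
contact_force: [0.7, 0.4, 0.2]
width: 0.0854
gripper_force: 0.0
```

apply_moves --steps '[0,0,0,0,0,0,0,0]'

```text
clock: 1.6
position: [0.5124, -0.0421, 0.2305]
ee_rot: [-0.001, -0.138, 0.99, 0.0]
contact_force: [-0.3, 0.5, -0.0]
width: 0.085
gripper_force: 0.0
```

```bash
python3 - <<'E'
from h import *
s=get_state();c=calibration("wrist");im=get_image("wrist");cv2.imwrite("pics/w1.png",im[:,:,::-1])
x,y,z=s["ee_rot"][1:];w=s["ee_rot"][0];a=R.from_quat([x,y,z,w]).apply([0,1,0])
print(s["clock"],s["position"],np.degrees(np.arctan2(a[1],a[0])))
p=np.argwhere(red(im,(0,0,640,400)))[:,::-1];print(len(p),p.min(0),p.max(0))
m=red(im,(0,0,640,400)).astype(np.uint8);n,l,st,ce=cv2.connectedComponentsWithStats(m)
for i in range(1,n):
    if st[i,4]>200: print(st[i],ce[i],onz(c,*ce[i],.12),onz(c,*ce[i],.126))
print(c)
E
```

```text
1.6 [ 0.51236027 -0.04205258  0.23048594] 105.91558435319027
984 [ 51 179] [638 399]
[311 179  28  32 676] [324.64792899 194.60059172] [ 0.51098716 -0.04171686  0.12      ] [ 0.50916207 -0.0422637   0.126     ]
{'fx': 290.59493201786165, 'fy': 290.59493201786165, 'cx': 323.36753309655296, 'cy': 199.28903441891805, 'xyz': array([ 0.4341017 , -0.06475352,  0.37276251]), 'rotation': array([ 0.59428559, -0.09722465, -0.12843641,  0.78795691])}
```

View pics/w1.png

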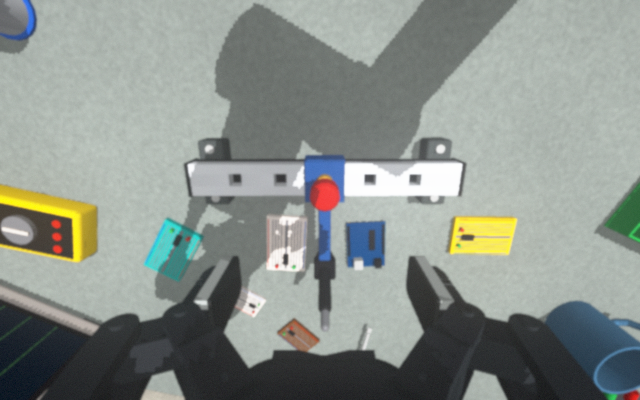

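The wrist view confirms the layout: knob at (325,195), rail level in the image, breadboard to the left of the probe (rail −y). Descending straight down and closing.

apply_moves --steps '[0,0,-3,0,0,0,-6,0,0,0,-9,0,0,0,-11,0,0,0,-12.5,0,0,0,-13.5,0,0,0,-13.9,0,0,0,-13.9,0]'

```text
clock: 2.32
position: [0.5113, -0.0391, 0.0919]
ee_rot: [-0.001, -0.141, 0.99, 0.0]
contact_force: [0.8, 0.1, 0.0]
width: 0.0853
gripper_force: 0.0
```

apply_moves --steps '[0,0,0,0,0,0,0,0,0,0,0,0,0,0,0,0,0,0,0,0,0,0,0,0,0,0,0,0,0,0,0,0]' --jaw 255 --newtons 50

```text
clock: 2.98
position: [0.5125, -0.0403, 0.0931]
ee_rot: [0.001, -0.141, 0.99, -0.0]
contact_force: [-1.7, -0.2, 5.6]
width: 0.0265
gripper_force: 48.9
```

apply_moves --steps '[0,0,0.4,0,0,0,0.8,0,0,0,1.2,0,0,0,1.45,0,0,0,1.45,0,0,0,1.45,0]'

```text
clock: 3.48
position: [0.5122, -0.0401, 0.1066]
ee_rot: [0.0, -0.141, 0.99, 0.0]
contact_force: [2.8, -0.2, -7.7]
width: 0.0265
gripper_force: 49.6
```

```bash
python3 - <<'E'
from h import *
ct,cs=calibration("top"),calibration("scene")
T=get_image("top");S=get_image("scene");s=get_state();print(s["position"],s["contact_force"],s["width"],s["gripper_force"])
cv2.imwrite("pics/s2.png",cv2.resize(S[140:260,210:370][:,:,::-1],(800,600),interpolation=cv2.INTER_CUBIC))
E
```

```text
[ 0.51221187 -0.0400335   0.10656403] [ 3.68577125 -0.28316178 -7.88558759] 0.026584087105537866 49.617615938186646
```

View pics/s2.png

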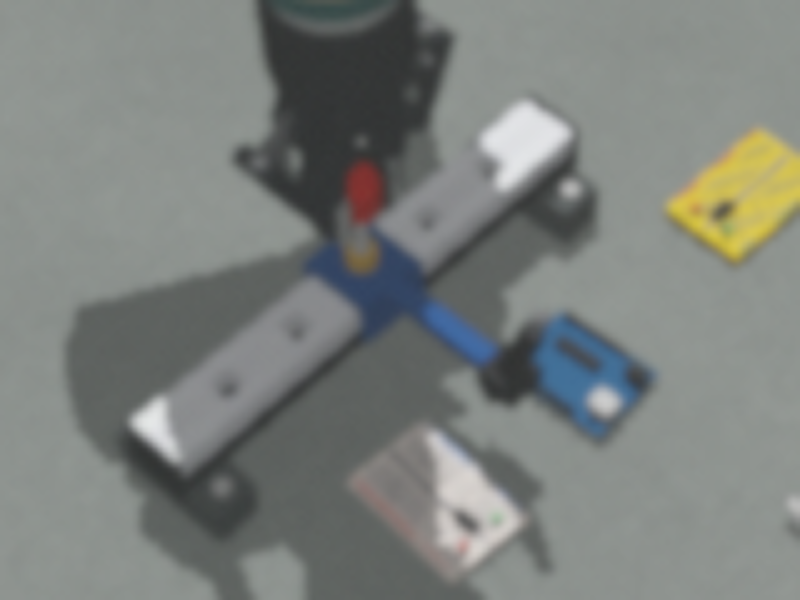

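The knob is held and lifted: the TCP rose 13.5 mm and the downward pull is about 8 N, which fits a clear pin. The picture shows the red knob between the fingers at (365,190), well above the bush, with the boards undisturbed. Sliding 50 mm along rail −y = (+1.4, −4.8) cm.

apply_moves --steps '[0,0,0.1,0,0.2,-0.7,0.1,0,0.45,-1.5,0.1,0,0.7,-2.4,0.1,0,0.95,-3.3,0.1,0,1.2,-4.1,0.1,0,1.4,-4.8,0.1,0,1.4,-4.8,0.1,0]'

```text
clock: 4.25
position: [0.5266, -0.0901, 0.1077]
ee_rot: [0.0, -0.14, 0.99, -0.001]
contact_force: [3.9, -0.3, -9.0]
width: 0.0269
gripper_force: 49.9
```

apply_moves --steps '[0,0,0,0,0,0,0,0,0,0,0,0]'

```text
clock: 4.5
position: [0.5261, -0.0884, 0.1079]
ee_rot: [0.0, -0.141, 0.99, -0.0]
contact_force: [3.2, 0.9, -9.0]
width: 0.0267
gripper_force: 49.9
```

apply_moves --steps '[0,0,-0.3,0,0,0,-0.6,0,0,0,-0.9,0,0,0,-1.0,0,0,0,-1.0,0]'

```text
clock: 4.92
position: [0.526, -0.088, 0.0976]
ee_rot: [-0.0, -0.141, 0.99, 0.0]
contact_force: [2.6, -0.0, -5.6]
width: 0.0266
gripper_force: 50.2
```

Still pulled down by the spring at about 5 mm of lift, so the pin is in the hole. Lowering the rest of the way.

apply_moves --steps '[0,0,-0.2,0,0,0,-0.4,0,0,0,-0.55,0,0,0,-0.6,0,0,0,-0.6,0,0,0,-0.6,0]'

```text
clock: 5.42
position: [0.5261, -0.088, 0.0931]
ee_rot: [0.0, -0.141, 0.99, -0.0]
contact_force: [-0.3, 1.3, 5.5]
width: 0.0265
gripper_force: 51.4
```

```bash
python3 - <<'E'
from h import *
S=get_image("scene");s=get_state();print(s["clock"],s["position"],s["contact_force"],s["width"],s["gripper_force"])
cv2.imwrite("pics/s3.png",cv2.resize(S[140:260,210:370][:,:,::-1],(800,600),interpolation=cv2.INTER_CUBIC))
E
```

```text
5.4667 [ 0.52610279 -0.08802709  0.09316317] [-0.18124107  0.86628388  5.76556231] 0.026702759715370346 51.38041019439697
```

View pics/s3.png

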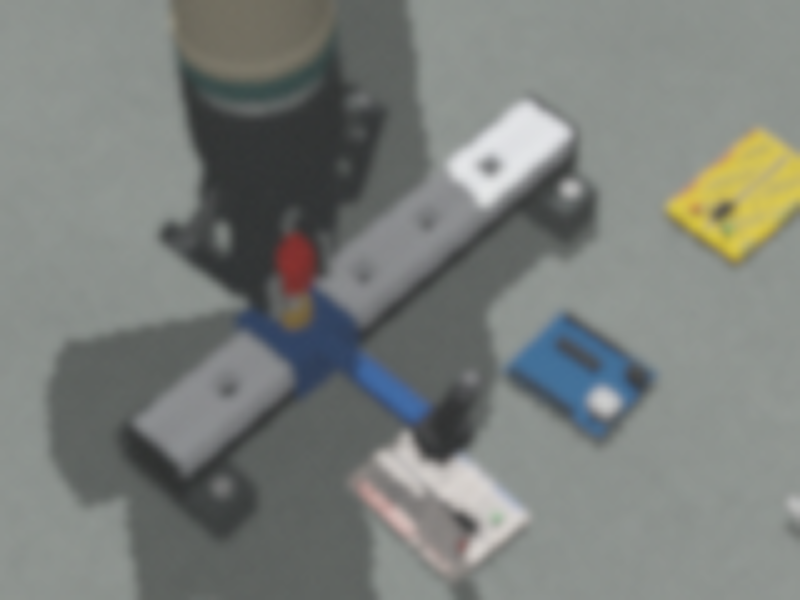

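The holder now covers the next hole on the breadboard side, with three holes showing to its right and one to its left, and the knob is gripped at (297,262). The TCP height (93.1 mm) and push (5.6 N) match those at the first grip, so the pin is home.

```bash
python3 -c "
from rig import *
print(sign_off())"
```

```text
the job is handed in; nothing more can be done
None
```

The job is handed in (no verdict returned): the holder sits one hole over on the breadboard's side with the pin home and the red knob still gripped at about 50 N, after about 5.5 s, and in the last picture both circuit boards looked unmoved (I didn't re-measure the other things on the bench).

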